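Fetch the bell-mouth from behind the can and pipe stub onto the flow-bench port

TASK

Fit the aluminium bell-mouth to the flow-bench port. First move the spray can and the flanged pipe stub, which stand in front of it in the blue bay, out onto the side tray, both standing; then set the bell-mouth upright and centred on the port; and only then put the can and the stub back upright, each just where it stood at the start. Set things down rather than drop them, and do not disturb the jar and the mug.

Things in the scene. Friction and masses are not known exactly. Their poses are not given: they have to be found in the camera images.
- bell_mid (a point): Bell-mouth (loose, 0.18 kg): short aluminium tube, open right through, 46 mm tall; 48 mm outside diameter below, flaring to a straight lip 58 mm in diameter over the top 13 mm. The point is its centre, 23 mm above its underside; z up along its axis. Starts upright in the gap between the bay's two blocks; grip across the lip.
- can_mid (a point): Spray can (loose, 0.17 to 0.35 kg): white, 56 mm in diameter, straight up to 102 mm, then a shoulder and a cap 34 mm wide; 125 mm tall in all. The point is its centre, 62.5 mm above its underside; z up along its axis. Starts upright at the front of the bay, left or right.
- stub_mid (a point): Flanged pipe stub (loose, 0.36 to 0.6 kg): steel pipe 48 mm outside diameter, open at the top, on a square dark flange 58 x 58 x 10 mm; 115 mm tall in all. The point is its centre, 57.5 mm above its underside; z up along the pipe, x and y square to the flange. Starts upright at the front of the bay, flange nearly square to it, about 11 mm from the can.
- bay: Bay (fixed): steel floor 190 (x) x 180 mm (y), 4 mm thick; origin at the centre of its underside, +x to the closed far end. Two blue blocks from x = -10 to 89 mm, |y| = 38 to 88, tops 54 mm above the bench, leave a 76 mm gap; a wall as high closes the end at x = 89. The bell-mouth stands in the gap near x = 22; can and stub abreast on the open front near x = -43, y = +34 and -34, either way round.
- tray: Side tray (fixed): open dark steel tray 210 mm (its x) by 136 mm (its y), walls 4 mm thick and 25 mm high, floor about 4 mm thick. Origin at the centre of its underside, on the bench. Empty at the start; on the left or the right of the bay.
- port_top (a point): Flow-bench port (fixed): blue base 150 x 150 x 25 mm carrying a flat steel plate 126 x 126 mm, its top 40 mm above the bench, with a 30 mm bore in the middle. The point is the centre of the bore's mouth, level with the top. The bell-mouth stands on the flat top around the bore. On the other side of the bay from the tray.
- jar: Jar (bystander, loose): amber glass jar with a steel lid, 64 mm in diameter, 85 mm tall. Origin at the centre of its underside. Must not be disturbed.
- mug: Mug (bystander, loose): white, 72 mm in diameter at the rim, 85 mm tall, handle on its +y side. Origin at the centre of its underside. Must not be disturbed.
Things that resemble listed ones, but are neither listed nor needed, are in the scene too. What is shaped like the part that bears can_mid but yellow is not meant. Leave any pink look-alike of the part that bears bell_mid alone.

How it is judged:
On the way, in this order (a step that is already met when the one before it is completed fails the run):
1. the can and the stub both stand released in the side tray, the bell-mouth still in the bay (x of can_mid in the frame of tray between -0.1 and 0.1 m and y of can_mid in the frame of tray between -0.064 and 0.064 m and z of can_mid in the frame of tray below 0.0785 m and angle between each of can_mid, stub_mid's own z axis and vertical below 0.1 rad and x of stub_mid in the frame of tray between -0.1 and 0.1 m and y of stub_mid in the frame of tray between -0.064 and 0.064 m and z of stub_mid in the frame of tray below 0.0735 m and linear speed of each of can, stub below 0.02 m/s and contact force between the fingers and can below 0.1 N and contact force between the fingers and stub below 0.1 N and distance of bell_mid from where it was at the start of the episode below 0.04 m), for 0.2 s.
2. the bell-mouth stands released and centred on the port while the can and the stub are still in the tray (horizontal distance between bell_mid and port_top below 0.01 m and z of bell_mid in the frame of port_top between 0.019 and 0.027 m and angle between bell_mid's own z axis and vertical below 0.08 rad and linear speed of bell below 0.02 m/s and contact force between the fingers and bell below 0.1 N and x of can_mid in the frame of tray between -0.1 and 0.1 m and y of can_mid in the frame of tray between -0.064 and 0.064 m and z of can_mid in the frame of tray below 0.0785 m and angle between each of can_mid, stub_mid's own z axis and vertical below 0.1 rad and x of stub_mid in the frame of tray between -0.1 and 0.1 m and y of stub_mid in the frame of tray between -0.064 and 0.064 m and z of stub_mid in the frame of tray below 0.0735 m), for 0.2 s.
At the end, for the whole second after the job is handed in: The bell-mouth stands upright on the port, its axis within 10 mm of the bore's centre; the can and the stub stand upright in the bay, each within 15 mm of where it stood at the start; all three are released and at rest (horizontal distance between bell_mid and port_top below 0.01 m and z of bell_mid in the frame of port_top between 0.019 and 0.027 m and angle between bell_mid's own z axis and vertical below 0.08 rad and linear speed of each of bell, can, stub below 0.02 m/s and contact force between the fingers and bell below 0.1 N and distance of each of can_mid, stub_mid from where it was at the start of the episode below 0.015 m and angle between each of can_mid, stub_mid's own z axis and vertical below 0.1 rad and contact force between the fingers and can below 0.1 N and contact force between the fingers and stub below 0.1 N); the robot touches nothing.
It fails at once if the jar is disturbed (moved more than 30 mm) (distance of jar from where it was at the start of the episode above 0.03 m).
It fails at once if the mug is disturbed (moved more than 30 mm) (distance of mug from where it was at the start of the episode above 0.03 m).
It fails at once if the bell-mouth is dropped (falls freely by more than about 2 cm) (linear speed of bell above 0.6 m/s and contact force between each of the arm, the fingers and bell below 0.05 N).
It fails at once if the can is dropped (falls freely by more than about 2 cm) (linear speed of can above 0.6 m/s and contact force between each of the arm, the fingers and can below 0.05 N).
It fails at once if the stub is dropped (falls freely by more than about 2 cm) (linear speed of stub above 0.6 m/s and contact force between each of the arm, the fingers and stub below 0.05 N).
It also fails if it takes over 131 s, if anything falls off the work surface, if the arm or the gripper's body presses on something with over 40 N, if the wrist force passes 120 N, or if a joint passes its speed limit or range.

ROBOT

A 6-joint arm with a two-finger parallel gripper is mounted at the origin on the work surface. World frame = base frame: x ahead of the robot, y to its left, z up, the work surface at z = 0. Lengths are in m, angles in rad, forces in N, time in s.
With the tool pointing down it reaches from about 0.225 to 0.875 m from the base axis. Payload 3.4 kg.
Tool frame: the origin (TCP) lies at the very end of the fingers, on their centre line; the grasp point (between the pads) lies 19 mm behind it; z points along the fingers, y is the line along which they close (so a half turn about z gives the same grasp; the last joint's range is limited). The gripper opens to 85 mm and grips with 20 to 120 N. Pads are 22 mm wide; open, the fingers measure 114 mm over their backs; the gripper's body (76 mm by 85 mm) begins 54 mm behind the grasp point. The pads swing forward as they close: fully open they stand 13 mm farther back than shut.
Start: joints at [1.192, 0.276, 1.505, -0, 1.361, -0.121], TCP at [0.147, 0.556, 0.231] pointing down, gripper open.
Joint ranges: [-2.89, 2.89], [-0.75, 2.08], [0.22, 2.7], [-1.18, 4.32], [0.11, 2.71], [-2.7, 2.7]. Speed limits (rad/s): [2.57, 2.57, 3.14, 3.14, 3.14, 3.14].

INTERFACE

Orientations are given as a unit quaternion [w, x, y, z].
In Python, from rig import readout, vision, manip gives the robot as it stands.
- The arm moves only by the shell command python3 -m handwheel 'ROWS' [FORCE]. ROWS is JSON, a list of rows, each a list of 3 entries, a list of its own where there are three numbers: the shift along the tool's x, y, z in mm, then the turn, a rotation vector about the tool's x, y, z in units of 6 degrees (1.0 is 6 degrees), then the closure, from -1 (fully open) to 1 (shut), so that 0 is half open. A call has 1 to 20 rows; each row shifts and turns the commanded pose from where the row before left it, along the tool's axes as they then stand; what a row does not reach is not made up. A row lasts 1/8 s, in which the tool goes at most 62.5 mm and 10.7 degrees, less where a joint would pass 70% of its speed; a pose out of reach is approached as far as the arm can. A call is refused whole if a number of a shift passes 62.5 or a number of a turn 1, either way. A call with a gripper value outside its range is refused whole. The fingers move at their own pace and stop on an object; FORCE is the grip in N (left out, the last holds). Time passes only in rows, so rows that do not move let the fingers close. It gives the time, the measured TCP pose, the force, the opening and the grip force at its end, in the units of the state.
- readout.get_state(): the state, without advancing time (a new reading comes with each control period).
- vision.get_image(name): name is "scene" or "top" or "wrist"; returns the picture (480x640x3 uint8, blue, green, red); there is no depth.
- vision.camera_params(name): a dict with "intrinsics" (3x3 intrinsics, pixels), "rvec" (rotation vector, rad) and "tvec" (3), from world to camera coordinates, as OpenCV has them; the wrist camera has in their place "hand_eye" (4x4, takes a point from camera to tool coordinates, whose origin is the TCP and whose axes are the flange's). Camera axes: x right, y down, z forward; pixel columns grow to the right and rows downward; lengths in m; the calibration is good to about 2 mm. A picture is of the moment at which its call begins: read the wrist's pose just before it. camera_params takes no time and is no camera call.
- manip.sign_off(): hands the job in; it is judged then, once.
The state is a dict: "clock": time; "qpos": joint angles; "qd": joint speeds; "effort": joint torques, N m; "position": TCP position; "ee_rot": TCP orientation; "contact_force": force on the tool from outside, world axes, zero at the start; "moment": the same for the moment, N m; "width": finger opening in m; "gripper_force": force on a finger pad.
Only numpy, scipy, OpenCV 4.12 (cv2) and the standard library are available. Lean on these libraries where they do the work, as an engineer would, in place of code of your own. Each camera call takes 0.05 s, during which the arm holds its last target. There are 200 camera calls.

## Working session

There is one attempt and no reset: what is moved stays moved. The work goes in short steps, Python scripts to look and compute and a shell command to move; the robot and the scene stay as the last step left them, time stands still between calls to the robot, and variables do not carry over. Pictures are saved under pics/ and viewed, at most 14 in all, crops included, and the job is handed in when it is done.

```bash
mkdir -p pics; ls
python3 - <<'E'
from rig import readout, vision
import cv2
s=readout.get_state();print(s['clock'],s['position'],s['ee_rot'],s['width'])
for n in('top','scene'):
    cv2.imwrite(f'pics/{n}0.png',vision.get_image(n))
for n in('top','scene','wrist'):print(vision.camera_params(n))
E
```

```text
pics
0.0 [0.14639925 0.55548608 0.23044415] [-2.27630010e-04  1.28523189e-01  9.91706082e-01 -8.86077138e-04] 0.08545353770785916
{'intrinsics': array([[568.56806714,   0.        , 323.49852654],
       [  0.        , 568.56806714, 239.28121695],
       [  0.        ,   0.        ,   1.        ]]), 'rvec': array([ 2.13952617, -2.06730178,  0.24017665]), 'tvec': array([-0.00927534,  0.57477725,  0.94909259])}
{'intrinsics': array([[449.89607548,   0.        , 315.10117005],
       [  0.        , 449.89607548, 247.72282148],
       [  0.        ,   0.        ,   1.        ]]), 'rvec': array([ 0.75361458,  2.67495907, -0.97080955]), 'tvec': array([ 0.46605717, -0.18188517,  1.14421159])}
{'intrinsics': array([[391.80737269,   0.        , 322.32902616],
       [  0.        , 391.80737269, 238.50738862],
       [  0.        ,   0.        ,   1.        ]]), 'hand_eye': array([[ 1.71501618e-04, -9.59157150e-01, -2.82873702e-01,
         7.06044858e-02],
       [ 9.99997601e-01, -4.53225319e-04,  2.14306069e-03,
        -3.30079779e-04],
       [-2.18373751e-03, -2.82873391e-01,  9.59154772e-01,
        -1.42484577e-01],
       [ 0.00000000e+00,  0.00000000e+00,  0.00000000e+00,
         1.00000000e+00]])}
```

View pics/top0.png

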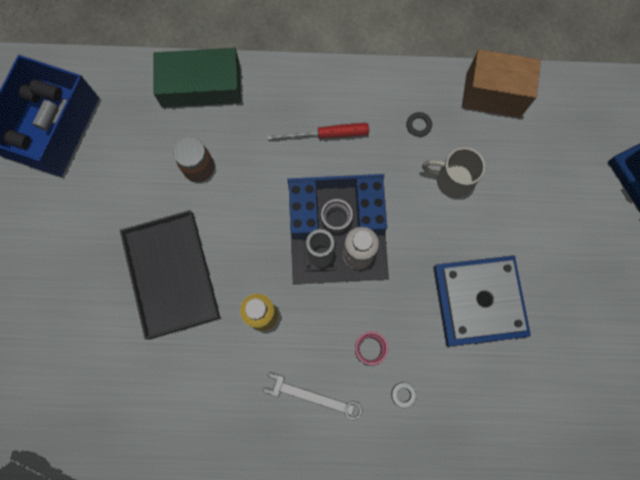

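View pics/scene0.png

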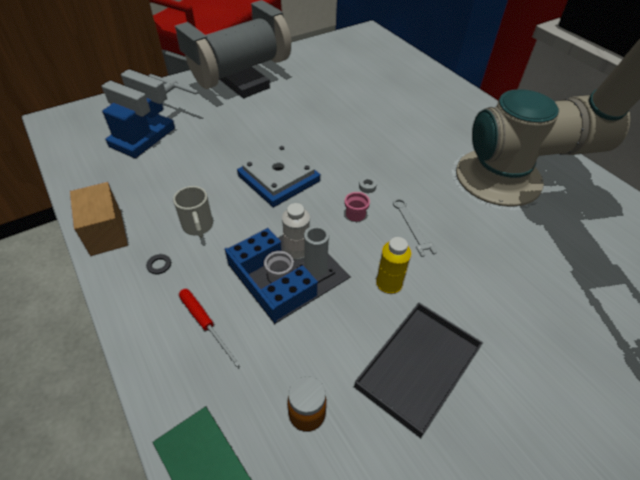

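The top view has +x up and +y left. I can see the can cap (363,240), stub mouth (320,243), bell lip (337,214), bore (485,298), tray corners (122,231), (191,212), (218,319), (147,338), and the bay front corners (293,283), (388,278). The scene view agrees; the yellow can and pink bell are decoys.

```bash
cat > h.py <<'E'
import numpy as np, cv2
from rig import readout, vision
from scipy.spatial.transform import Rotation as R
def cam(n,s=None):
    p=vision.camera_params(n);K=p['intrinsics']
    if n!='wrist':
        Rm=cv2.Rodrigues(p['rvec'])[0];return K,Rm,np.array(p['tvec'])
    H=p['hand_eye'];q=s['ee_rot'];T=np.eye(4);T[:3,:3]=R.from_quat(q,scalar_first=True).as_matrix();T[:3,3]=s['position']
    W=np.linalg.inv(T@H);return K,W[:3,:3],W[:3,3]
def pl(n,uv,z,s=None):
    K,Rm,t=cam(n,s);c=-Rm.T@t;d=Rm.T@np.linalg.inv(K)@np.array([uv[0],uv[1],1.])
    return c+d*(z-c[2])/d[2]
def pr(n,P,s=None):
    K,Rm,t=cam(n,s);v=K@(Rm@np.array(P)+t);return v[:2]/v[2]
def yaw(q):  # world direction of tool x,y
    M=R.from_quat(q,scalar_first=True).as_matrix();return M
def go(target,heading=None,s=None):
    """shift in tool axes (mm) to world TCP target; turn (units of 6deg about tool z) so tool y lies along heading (rad, world)"""
    s=s or readout.get_state();M=yaw(s['ee_rot'])
    d=M.T@(np.array(target)-s['position'])*1000
    out='shift mm '+str(d.round(1))
    if heading is not None:
        a=np.arctan2(M[1,1],M[0,1]);e=(heading-a+np.pi/2)%np.pi-np.pi/2
        out+=' turn z %.2f (yaw y now %.1f deg)'%(-np.degrees(e)/6,np.degrees(a))
    print(out)
E
cat > m.py <<'E'
from h import *
f=lambda n,uv,z:print(n,pl('top',uv,z).round(4))
f('can cap',(363,240),.129);f('stub top',(320,243),.119);f('bell',(337,214),.050);f('bore',(485,298),.04)
for uv in((122,231),(191,212),(218,319),(147,338)):f('tray',uv,.025)
for uv in((293,283),(388,278)):f('bayfront',uv,.004)
for uv in((289,178),(384,175),(290,237),(387,233)):f('block top',uv,.054)
f('jar',(190,152),.085);f('yellow',(257,309),.125);f('mug',(465,165),.085);f('pink',(371,348),.04)
for n,uv in(('can cap',(295,211)),):print(pl('scene',uv,.129))
print(pl('scene',(316,236),.119),pl('scene',(278,261),.05),pl('scene',(279,167),.04))
go([.4,0,.3],np.pi/2)
E
python3 m.py
```

```text
can cap [ 0.5612 -0.0555  0.129 ]
stub top [0.5558 0.0161 0.119 ]
bell [ 0.6264 -0.0126  0.05  ]
bore [ 0.4829 -0.2819  0.04  ]
tray [0.5865 0.385  0.025 ]
tray [0.6275 0.2603 0.025 ]
tray [0.4305 0.1949 0.025 ]
tray [0.3926 0.3186 0.025 ]
bayfront [0.5033 0.0644 0.004 ]
bayfront [ 0.5188 -0.1122  0.004 ]
block top [0.6911 0.0781 0.054 ]
block top [ 0.7032 -0.0974  0.054 ]
block top [0.5793 0.071  0.054 ]
block top [ 0.5929 -0.1039  0.054 ]
jar [0.7234 0.257  0.085 ]
yellow [0.4409 0.1147 0.125 ]
mug [ 0.7165 -0.24    0.085 ]
pink [ 0.388  -0.0793  0.04  ]
[ 0.56650347 -0.04700318  0.129     ]
[0.56097204 0.02188489 0.119     ] [ 0.62775986 -0.01225821  0.05      ] [ 0.48206952 -0.27472053  0.04      ]
shift mm [-386.8 -472.6  -68.8] turn z -2.46 (yaw y now 75.2 deg)
```

Sizes match: the tray measures 131×207 mm and the can to stub spacing is 70 mm. The two views differ by up to 8 mm, so I'll take a close look with the wrist camera. First I turn the tool, then go above the bay.

```bash
python3 -m handwheel '[[[0,0,0],[0,0,1],-1],[[0,0,0],[0,0,1],-1],[[0,0,0],[0,0,1],-1],[[0,0,0],[0,0,1],-1],[[0,0,0],[0,0,1],-1],[[0,0,0],[0,0,1],-1],[[0,0,0],[0,0,1],-1],[[0,0,0],[0,0,1],-1],[[0,0,0],[0,0,1],-1],[[0,0,0],[0,0,1],-1],[[0,0,0],[0,0,0.9],-1],[[0,0,0],[0,0,0.9],-1],[[0,0,0],[0,0,0],-1]]' 60; python3 -c "
from h import *
go([.565,-.02,.25],.073)"
```

```text
clock: 1.72
position: [0.1465, 0.5558, 0.2309]
ee_rot: [0.0, 0.679, 0.734, -0.0]
contact_force: [0.2, -1.1, 0.3]
width: 0.0857
gripper_force: 0.0
shift mm [-606.8  372.1  -18.8] turn z 0.05 (yaw y now 4.5 deg)
```

```bash
python3 -m handwheel '[[[-25,15,-1],[0,0,0],-1],[[-45,30,-2],[0,0,0],-1],[[-50,30,-2],[0,0,0],-1],[[-50,30,-2],[0,0,0],-1],[[-50,30,-2],[0,0,0],-1],[[-50,30,-2],[0,0,0],-1],[[-50,30,-2],[0,0,0],-1],[[-50,30,-1],[0,0,0],-1],[[-50,30,-1],[0,0,0],-1],[[-50,30,-1],[0,0,0],-1],[[-50,30,-1],[0,0,0],-1],[[-40,27,-1],[0,0,0],-1],[[-30,20,-1],[0,0,0],-1],[[-17,10,0],[0,0,0],-1],[[0,0,0],[0,0,0],-1],[[0,0,0],[0,0,0],-1]]'; python3 -c "
from h import *
s=readout.get_state();im=vision.get_image('wrist');cv2.imwrite('pics/w1.png',im)
print(s['position'],s['ee_rot'].round(3))
for P in((.563,-.052,.129),(.558,.018,.119),(.627,-.012,.05)):print(pr('wrist',P,s))"
```

```text
clock: 3.72
position: [0.5634, -0.0192, 0.2502]
ee_rot: [-0.001, 0.679, 0.734, 0.0]
contact_force: [-1.3, 0.6, 0.1]
width: 0.0852
gripper_force: 0.0
[ 0.56336221 -0.01921019  0.25018983] [-0.001  0.679  0.734  0.   ]
[316.56188257 274.28347971]
[317.084123  174.5685011]
[392.89498581 205.0365742 ]
```

View pics/w1.png

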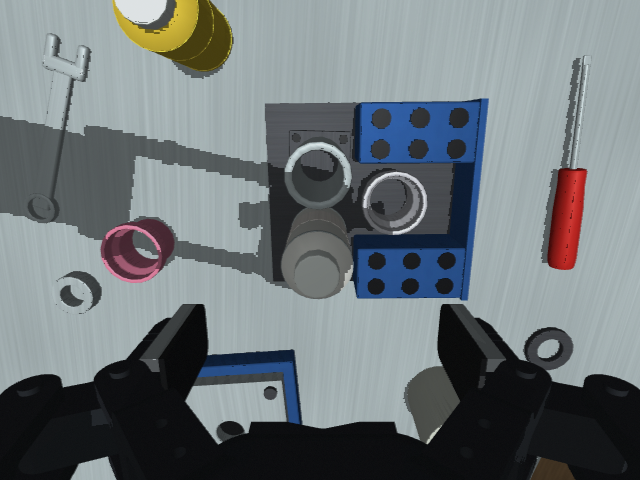

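The wrist view shows the stub mouth ring at (318,175), can cap at (319,273), bell lip at (394,202), and the block front edges near u=357.

```bash
python3 -c "
from h import *
s=readout.get_state()
for n,uv,z in(('can',(319,273),.129),('stub',(318,175),.119),('bell',(394.5,202),.05),('lfront',(358,161),.054),('rfront',(355,249),.054),('lbackfar',(487,99),.054),('rbackfar',(468,299),.054),('rfr',(355,298),.054),('lfr',(360,101),.054)):print(n,pl('wrist',uv,z,s).round(4))
im=vision.get_image('top')
go([.566,-.052,.20],.073)
"
```

```text
can [ 0.5648 -0.0509  0.129 ]
stub [0.5587 0.0178 0.119 ]
bell [ 0.6282 -0.0092  0.05  ]
lfront [0.5918 0.0243 0.054 ]
rfront [ 0.5973 -0.0542  0.054 ]
lbackfar [0.6917 0.0822 0.054 ]
rbackfar [ 0.7087 -0.0952  0.054 ]
rfr [ 0.6023 -0.1025  0.054 ]
lfr [0.5884 0.0724 0.054 ]
shift mm [-33.   -0.1  50.5] turn z 0.06 (yaw y now 4.5 deg)
```

Distance and direction between them agree with the nominals. Next, grip the can along bay x, with the fingers staying above the block tops.

```bash
python3 -m handwheel '[[[-16,0.5,10],[0,0,0],-1],[[-16,0.5,20],[0,0,0],-1],[[0,0,30],[0,0,0],-1],[[0,0,30],[0,0,0],-1],[[0,0,30],[0,0,0],-1],[[0,0,30],[0,0,0],-1],[[0,0,20],[0,0,0],-1],[[0,0,12],[0,0,0],-1],[[0,0,0],[0,0,0],-1],[[0,0,0],[0,0,0],1],[[0,0,0],[0,0,0],1],[[0,0,0],[0,0,0],1],[[0,0,0],[0,0,0],1],[[0,0,0],[0,0,0],1],[[0,0,0],[0,0,0],1]]' 60
```

```text
clock: 5.7
position: [0.5673, -0.0524, 0.0696]
ee_rot: [0.0, 0.679, 0.734, -0.0]
contact_force: [-4.4, 0.7, 6.0]
width: 0.0557
gripper_force: 61.8
```

```bash
python3 -m handwheel '[[[0,0,-10],[0,0,0],1],[[0,0,-25],[0,0,0],1],[[0,0,-35],[0,0,0],1],[[0,0,-35],[0,0,0],1],[[0,0,-30],[0,0,0],1],[[10,0,-15],[0,0,0],1],[[30,2,0],[0,0,0],1],[[40,2,0],[0,0,0],1],[[45,2,0],[0,0,0],1],[[45,2,0],[0,0,0],1],[[45,2,0],[0,0,0],1],[[45,3,0],[0,0,0],1],[[40,3,0],[0,0,0],1],[[33,3,0],[0,0,0],1],[[18,2,0],[0,0,0],1],[[7,0,0],[0,0,0],1],[[0,0,0],[0,0,0],1],[[0,0,0],[0,0,0],1]]'; python3 -c "
from h import *
s=readout.get_state();cv2.imwrite('pics/w2.png',vision.get_image('wrist'))
cv2.imwrite('pics/t2.png',vision.get_image('top'));print(s['position'])"
```

```text
clock: 7.95
position: [0.5612, 0.3051, 0.2183]
ee_rot: [0.0, 0.68, 0.734, -0.0]
contact_force: [0.8, -0.2, -4.0]
width: 0.0553
gripper_force: 63.6
[0.56121535 0.30509532 0.21832187]
```

View pics/w2.png

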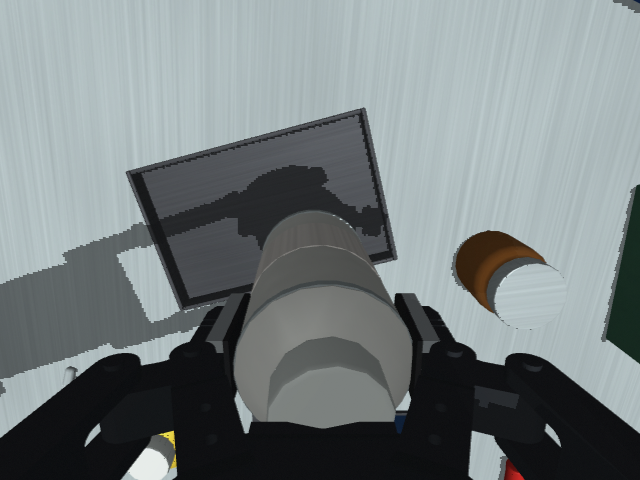

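The can is held over the tray, with tray corners at (128,173), (364,110), (396,259) and (182,310). I'll check the tray centre from this view.

```bash
python3 -c "
from h import *
s=readout.get_state()
c=np.array([pl('wrist',u,.025,s) for u in((128,173),(364,110),(396,259),(182,310))]);print(c.round(3));m=c.mean(0);print(m)
u=(c[1]-c[0]+c[2]-c[3]);u/=np.linalg.norm(u);print(u)
for k in(.052,-.052):print(m+k*u)
go([*(m+.052*u)[:2],.0715])
"
```

```text
[[0.396 0.324 0.025]
 [0.59  0.39  0.025]
 [0.633 0.264 0.025]
 [0.438 0.198 0.025]]
[0.51432757 0.2939066  0.025     ]
[0.94729506 0.3203624  0.        ]
[0.56358692 0.31056545 0.025     ]
[0.46506823 0.27724776 0.025     ]
shift mm [  5.2   2.7 147. ]
```

```bash
python3 -m handwheel '[[[3,2,10],[0,0,0],1],[[2,1,25],[0,0,0],1],[[0,0,35],[0,0,0],1],[[0,0,33],[0,0,0],1],[[0,0,20],[0,0,0],1],[[0,0,10],[0,0,0],1],[[0,0,5],[0,0,0],1],[[0,0,4],[0,0,0],1],[[0,0,2],[0,0,0],1],[[0,0,2],[0,0,0],1],[[0,0,0],[0,0,0],1],[[0,0,0],[0,0,0],1]]'
```

```text
clock: 9.55
position: [0.5638, 0.3116, 0.0726]
ee_rot: [0.0, 0.679, 0.734, 0.0]
contact_force: [-0.2, 1.5, -3.4]
width: 0.0554
gripper_force: 63.6
```

```bash
python3 -m handwheel '[[[0,0,1],[0,0,0],1],[[0,0,1],[0,0,0],1],[[0,0,0],[0,0,0],1]]'|grep -E 'pos|cont'; python3 -m handwheel '[[[0,0,0.7],[0,0,0],1],[[0,0,0.5],[0,0,0],1],[[0,0,0],[0,0,0],1]]'|grep -E 'pos|cont'
```

```text
position: [0.5637, 0.3115, 0.0702]
contact_force: [0.5, -0.3, -3.8]
position: [0.5638, 0.3116, 0.0697]
contact_force: [-1.7, 0.3, 1.4]
```

Contact. Open and go up.

```bash
python3 -m handwheel '[[[0,0,0.5],[0,0,0],1],[[0,0,0],[0,0,0],-1],[[0,0,0],[0,0,0],-1],[[0,0,0],[0,0,0],-1],[[0,0,0],[0,0,0],-1],[[0,0,-10],[0,0,0],-1],[[0,0,-30],[0,0,0],-1],[[0,0,-40],[0,0,0],-1],[[0,0,-35],[0,0,0],-1],[[0,0,-20],[0,0,0],-1],[[0,0,0],[0,0,0],-1]]'; python3 -c "
from h import *
go([.5605,.0165,.205],.078)"
```

```text
clock: 11.68
position: [0.5649, 0.312, 0.2063]
ee_rot: [0.001, 0.679, 0.734, 0.002]
contact_force: [-0.1, -0.1, -0.4]
width: 0.0854
gripper_force: 0.0
shift mm [-294.3  -27.2    0.7] turn z -0.01 (yaw y now 4.4 deg)
```

```bash
python3 -m handwheel '[[[-15,-1,0],[0,0,0],-1],[[-35,-4,0],[0,0,0],-1],[[-45,-4,0],[0,0,0],-1],[[-45,-4,0],[0,0,0],-1],[[-45,-4,0],[0,0,0],-1],[[-45,-4,0],[0,0,0],-1],[[-35,-4,0],[0,0,0],-1],[[-20,-2,0],[0,0,0],-1],[[-9,0,0],[0,0,0],-1],[[0,0,0],[0,0,0],-1],[[0,0,0],[0,0,0],-1]]'|grep pos; python3 -c "
from h import *
s=readout.get_state();cv2.imwrite('pics/w3.png',vision.get_image('wrist'));print(s['position'],pr('wrist',[.559,.0175,.119],s))"
```

```text
position: [0.5595, 0.0173, 0.2035]
[0.55950526 0.01733708 0.20346695] [319.43464494 245.79721885]
```

View pics/w3.png

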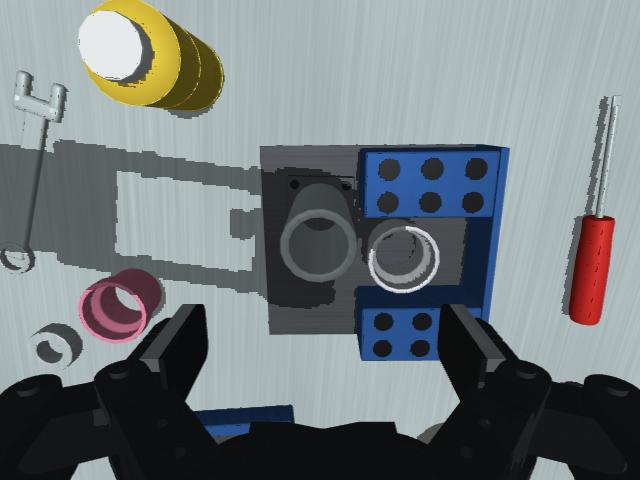

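The stub mouth is at (318,245), as predicted (319,246). Descend and grip.

```bash
python3 -m handwheel '[[[0,0,10],[0,0,0],-1],[[0,0,25],[0,0,0],-1],[[0,0,30],[0,0,0],-1],[[0,0,30],[0,0,0],-1],[[0,0,25],[0,0,0],-1],[[0,0,14],[0,0,0],-1],[[0,0,0],[0,0,0],-1],[[0,0,0],[0,0,0],1],[[0,0,0],[0,0,0],1],[[0,0,0],[0,0,0],1],[[0,0,0],[0,0,0],1],[[0,0,0],[0,0,0],1],[[0,0,0],[0,0,0],1],[[0,0,0],[0,0,0],1]]' 70; python3 -c "
from h import *
go([.465,.278,.22])"
```

```text
clock: 14.85
position: [0.5594, 0.0162, 0.0707]
ee_rot: [0.0, 0.679, 0.734, 0.0]
contact_force: [-2.8, 1.0, 5.7]
width: 0.0456
gripper_force: 70.9
shift mm [ 268.3  -73.7 -149.4]
```

```bash
python3 -m handwheel '[[[0,0,-3],[0,0,0],1],[[0,0,-7],[0,0,0],1],[[0,0,-7],[0,0,0],1],[[0,0,-3],[0,0,0],1],[[0,0,0],[0,0,0],1],[[0,0,0],[0,0,0],1]]'; python3 -c "
from h import *
cv2.imwrite('pics/w4.png',vision.get_image('wrist'))"
```

```text
clock: 15.6
position: [0.5594, 0.0163, 0.0894]
ee_rot: [-0.0, 0.679, 0.734, -0.0]
contact_force: [-0.5, -0.3, -3.8]
width: 0.0464
gripper_force: 71.6
```

View pics/w4.png

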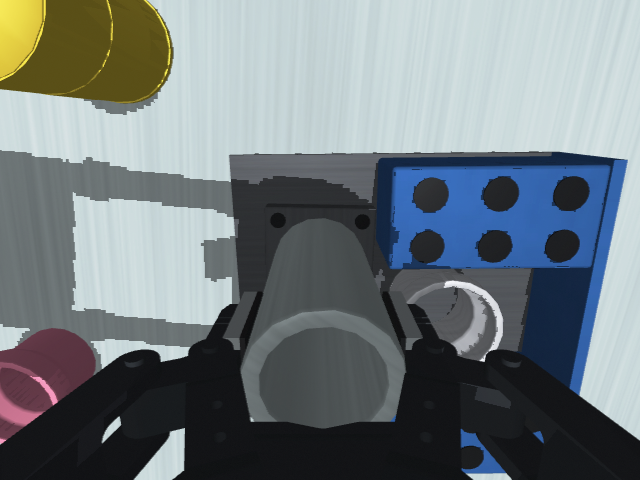

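The pipe is centred and vertical between the pads, so I'll carry it to the tray.

```bash
python3 -m handwheel '[[[0,0,-20],[0,0,0],1],[[0,0,-35],[0,0,0],1],[[0,0,-40],[0,0,0],1],[[0,0,-25],[0,0,0],1],[[10,-3,-10],[0,0,0],1],[[30,-8,0],[0,0,0],1],[[40,-11,0],[0,0,0],1],[[45,-12,0],[0,0,0],1],[[45,-12,0],[0,0,0],1],[[40,-11,0],[0,0,0],1],[[33,-9,0],[0,0,0],1],[[18,-6,0],[0,0,0],1],[[7,-2,0],[0,0,0],1],[[0,0,10],[0,0,0],1],[[0,0,25],[0,0,0],1],[[0,0,35],[0,0,0],1],[[0,0,35],[0,0,0],1],[[0,0,20],[0,0,0],1],[[0,0,10],[0,0,0],1],[[0,0,0],[0,0,0],1]]'; python3 -m handwheel '[[[0,0,4],[0,0,0],1],[[0,0,3],[0,0,0],1],[[0,0,0],[0,0,0],1]]'|grep -E 'pos|cont'
```

```text
clock: 18.15
position: [0.4651, 0.2769, 0.084]
ee_rot: [-0.0, 0.68, 0.734, -0.001]
contact_force: [-0.5, 0.1, -4.8]
width: 0.0458
gripper_force: 72.5
position: [0.4651, 0.2779, 0.0778]
contact_force: [0.6, 0.5, -4.2]
```

```bash
python3 -m handwheel '[[[0,0,3],[0,0,0],1],[[0,0,2],[0,0,0],1],[[0,0,1],[0,0,0],1],[[0,0,0],[0,0,0],1]]'|grep -E 'pos|cont'; python3 -m handwheel '[[[0,0,0.7],[0,0,0],1],[[0,0,0.7],[0,0,0],1],[[0,0,0],[0,0,0],1]]'|grep -E 'pos|cont'
```

```text
position: [0.465, 0.2778, 0.0715]
contact_force: [-1.3, 0.1, -3.5]
position: [0.4652, 0.2779, 0.0708]
contact_force: [-0.3, -0.1, 0.1]
```

```bash
python3 -m handwheel '[[[0,0,0.6],[0,0,0],1],[[0,0,0],[0,0,0],-1],[[0,0,0],[0,0,0],-1],[[0,0,0],[0,0,0],-1],[[0,0,0],[0,0,0],-1],[[0,0,-10],[0,0,0],-1],[[0,0,-30],[0,0,0],-1],[[0,0,-40],[0,0,0],-1],[[0,0,-35],[0,0,0],-1],[[0,0,-20],[0,0,0],-1],[[0,0,0],[0,0,0],-1]]'; python3 -c "
from h import *
cv2.imwrite('pics/s5.png',vision.get_image('scene'))
go([.6285,-.0095,.21],.078)"
```

```text
clock: 20.78
position: [0.4662, 0.2783, 0.2069]
ee_rot: [0.001, 0.679, 0.734, 0.002]
contact_force: [-0.1, 0.4, 0.3]
width: 0.0855
gripper_force: 0.0
shift mm [-299.1  140.6   -4.6] turn z -0.01 (yaw y now 4.4 deg)
```

View pics/s5.png

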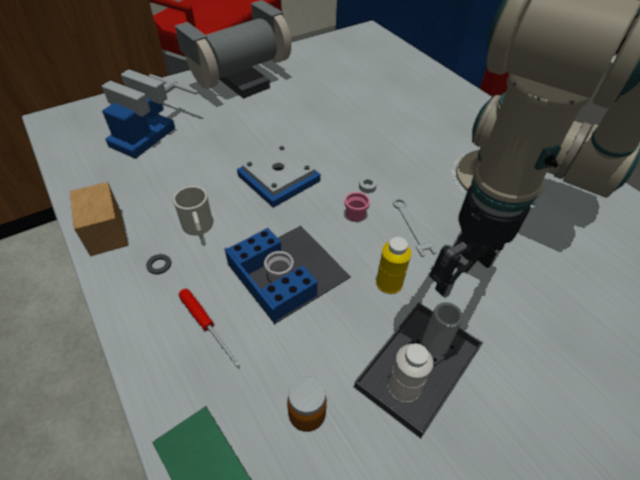

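Both stand in the tray (can at (410,373), stub at (443,330)), and the bell is still in the gap at (279,266). Next I move over the bell.

```bash
python3 -m handwheel '[[[-15,7,0],[0,0,0],-1],[[-35,17,0],[0,0,0],-1],[[-45,21,0],[0,0,0],-1],[[-45,21,0],[0,0,0],-1],[[-45,21,0],[0,0,0],-1],[[-45,21,0],[0,0,0],-1],[[-35,16,0],[0,0,0],-1],[[-22,11,0],[0,0,0],-1],[[-12,5.5,10],[0,0,0],-1],[[0,0,25],[0,0,0],-1],[[0,0,15],[0,0,0],-1],[[0,0,0],[0,0,0],-1],[[0,0,0],[0,0,0],-1]]'|grep pos; python3 -c "
from h import *
s=readout.get_state();im=vision.get_image('wrist');cv2.imwrite('pics/w6.png',im);print(s['position'],pr('wrist',[.6285,-.0095,.05],s))"
```

```text
position: [0.6286, -0.009, 0.1552]
[ 0.62855841 -0.00895548  0.15521052] [320.00284682 237.37906553]
```

View pics/w6.png

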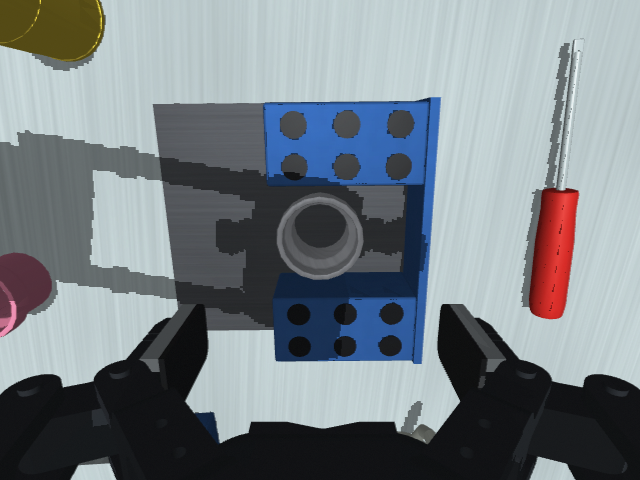

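The lip is centred at (320,237), exactly as predicted. Descend to grip the lip.

```bash
python3 -m handwheel '[[[0,0,10],[0,0,0],-1],[[0,0,25],[0,0,0],-1],[[0,0,30],[0,0,0],-1],[[0,0,30],[0,0,0],-1],[[0,0,22],[0,0,0],-1],[[0,0,13],[0,0,0],-1],[[0,0,0],[0,0,0],-1],[[0,0,0],[0,0,0],1],[[0,0,0],[0,0,0],1],[[0,0,0],[0,0,0],1],[[0,0,0],[0,0,0],1],[[0,0,0],[0,0,0],1],[[0,0,0],[0,0,0],1]]' 50; python3 -m handwheel '[[[0,0,-3],[0,0,0],1],[[0,0,-7],[0,0,0],1],[[0,0,-20],[0,0,0],1],[[0,0,-30],[0,0,0],1],[[0,0,-30],[0,0,0],1],[[0,0,-20],[0,0,0],1],[[0,0,0],[0,0,0],1]]';python3 -c "
from h import *
cv2.imwrite('pics/w7.png',vision.get_image('wrist'))
go([.4825,-.278,.135],.078)"
```

```text
clock: 24.12
position: [0.6289, -0.0096, 0.0265]
ee_rot: [0.001, 0.679, 0.734, 0.001]
contact_force: [-1.9, 0.1, 6.4]
width: 0.0552
gripper_force: 51.8
clock: 25.0
position: [0.6295, -0.0096, 0.1366]
ee_rot: [0.002, 0.679, 0.734, 0.001]
contact_force: [-0.0, 0.5, -1.7]
width: 0.0559
gripper_force: 53.3
shift mm [-2.564e+02 -1.663e+02 -1.000e-01] turn z -0.01 (yaw y now 4.4 deg)
```

View pics/w7.png

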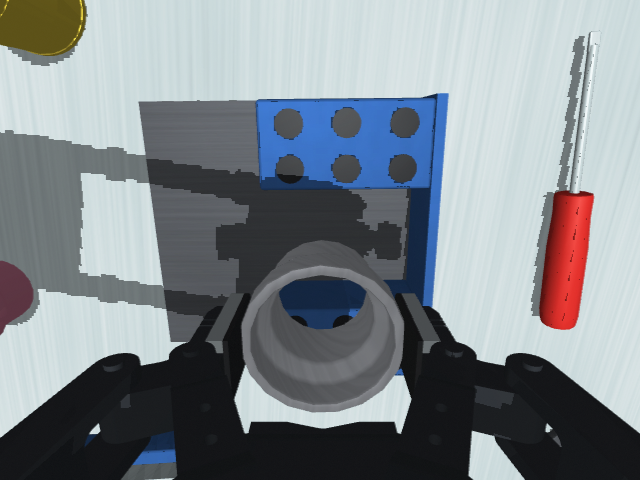

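The bell is held square on the lip. I'll pass slightly beyond the port so the wrist camera sees the bore.

```bash
python3 -m handwheel '[[[-15,-8,-2],[0,0,0],1],[[-35,-18,-4],[0,0,0],1],[[-45,-23,-4],[0,0,0],1],[[-45,-24,-4],[0,0,0],1],[[-45,-24,0],[0,0,0],1],[[-45,-24,0],[0,0,0],1],[[-45,-24,0],[0,0,0],1],[[-30,-15,0],[0,0,0],1],[[-18,-9,0],[0,0,0],1],[[-9,-4,0],[0,0,0],1],[[0,0,0],[0,0,0],1],[[0,0,0],[0,0,0],1]]'|grep pos; python3 -c "
from h import *
s=readout.get_state();im=vision.get_image('wrist');cv2.imwrite('pics/w8.png',im);print(s['position'],pr('wrist',[.4825,-.278,.04],s))"
```

```text
position: [0.4818, -0.3526, 0.1485]
[ 0.48177874 -0.35263077  0.14846254] [330.90702162 118.61592941]
```

View pics/w8.png

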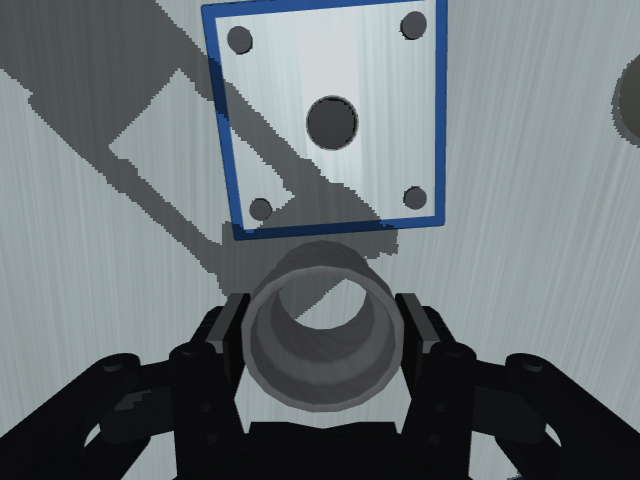

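The bore is at (332,122) and the held bell's lip ring at (323,338). I'll take the shift from the difference of the two.

```bash
python3 -c "
from h import *
s=readout.get_state()
b=pl('wrist',(332,122.5),.04,s);l=pl('wrist',(323,338),s['position'][2]+.0235,s)
bolts=np.mean([pl('wrist',u,.04,s) for u in((240,40),(413,26),(415,198),(261,209))],0)
print(b,l,bolts,pl('top',(485,298),.04))
go([*b[:2],.07])"
```

```text
[ 0.48340608 -0.28022363  0.04      ] [ 0.48307746 -0.35169117  0.17200147] [ 0.48360738 -0.28064038  0.04      ] [ 0.48285997 -0.28193935  0.04      ]
shift mm [72.   7.3 78.6]
```

```bash
python3 -m handwheel '[[[20,2,0],[0,0,0],1],[[30,3,0],[0,0,0],1],[[15,2,5],[0,0,0],1],[[6.5,0,15],[0,0,0],1],[[0,0,25],[0,0,0],1],[[0,0,20],[0,0,0],1],[[0,0,10],[0,0,0],1],[[0,0,5],[0,0,0],1],[[0,0,2],[0,0,0],1],[[0,0,0],[0,0,0],1],[[0,0,0],[0,0,0],1]]'|grep -E 'pos|cont'; python3 -m handwheel '[[[0,0,1],[0,0,0],1],[[0,0,1],[0,0,0],1],[[0,0,0],[0,0,0],1]]'|grep -E 'pos|cont'
```

```text
position: [0.4832, -0.2823, 0.0671]
contact_force: [-0.3, 0.9, -0.8]
position: [0.4828, -0.2819, 0.0645]
contact_force: [0.0, 0.1, -0.8]
```

```bash
python3 -m handwheel '[[[1,0,0.7],[0,0,0],1],[[0,0,0.7],[0,0,0],1],[[0,0,0],[0,0,0],1]]'|grep -E 'pos|cont'; python3 -m handwheel '[[[0,0,0.5],[0,0,0],1],[[0,0,0],[0,0,0],1]]'|grep -E 'pos|cont'
```

```text
position: [0.4827, -0.2809, 0.0631]
contact_force: [0.8, 0.0, -2.3]
position: [0.4828, -0.281, 0.0627]
contact_force: [-0.1, -0.6, -0.9]
```

```bash
python3 -m handwheel '[[[0,0,0.6],[0,0,0],1],[[0,0,0],[0,0,0],1]]'|grep -E 'pos|cont'; python3 -m handwheel '[[[0,0,0.6],[0,0,0],1],[[0,0,0],[0,0,0],1]]'|grep -E 'pos|cont'
```

```text
position: [0.4828, -0.2811, 0.0625]
contact_force: [-1.6, 0.3, 2.4]
position: [0.4828, -0.2811, 0.0625]
contact_force: [-1.7, 0.9, 7.1]
```

Seated; release and look.

```bash
python3 -m handwheel '[[[0,0,-0.5],[0,0,0],1],[[0,0,0],[0,0,0],-1],[[0,0,0],[0,0,0],-1],[[0,0,0],[0,0,0],-1],[[0,0,0],[0,0,0],-1],[[0,0,-10],[0,0,0],-1],[[0,0,-30],[0,0,0],-1],[[0,0,-40],[0,0,0],-1],[[0,0,-40],[0,0,0],-1],[[0,0,-25],[0,0,0],-1],[[0,0,0],[0,0,0],-1],[[0,0,0],[0,0,0],-1]]'; python3 -c "
from h import *
s=readout.get_state();im=vision.get_image('wrist');cv2.imwrite('pics/w9.png',im)
print(pr('wrist',[.4834,-.2804,.086],s))
go([.565,.312,.21],.078)"
```

```text
clock: 30.98
position: [0.4822, -0.2806, 0.2063]
ee_rot: [-0.001, 0.679, 0.734, -0.0]
contact_force: [0.1, 0.2, 0.0]
width: 0.0857
gripper_force: 0.0
[322.30087727 230.66414405]
shift mm [584.3 128.5  -3.5] turn z -0.01 (yaw y now 4.4 deg)
```

View pics/w9.png

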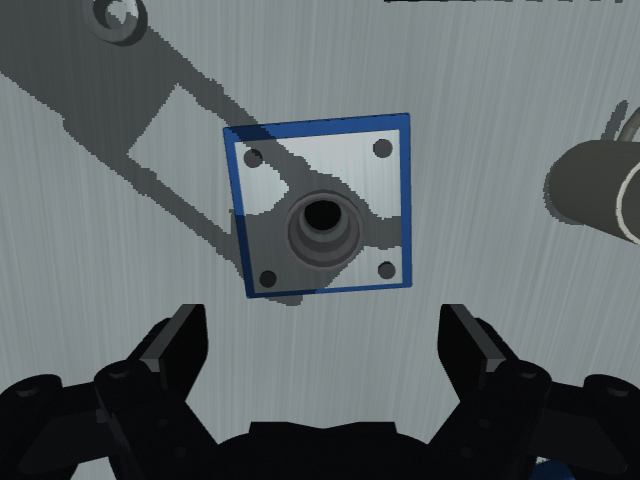

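The lip is at (324,230) against (322,231) predicted, so the bell is about 1 mm off centre. Next I fetch the can.

```bash
python3 -m handwheel '[[[14,3,0],[0,0,0],-1],[[35,8,0],[0,0,0],-1],[[45,10,0],[0,0,0],-1],[[50,11,0],[0,0,0],-1],[[50,11,0],[0,0,0],-1],[[50,11,0],[0,0,0],-1],[[50,11,0],[0,0,0],-1],[[50,11,0],[0,0,0],-1],[[50,11,0],[0,0,0],-1],[[50,11,0],[0,0,0],-1],[[50,11,0],[0,0,0],-1],[[40,9,0],[0,0,0],-1],[[28,6,0],[0,0,0],-1],[[15,3,0],[0,0,0],-1],[[7,0.5,0],[0,0,0],-1],[[0,0,0],[0,0,0],-1],[[0,0,0],[0,0,0],-1]]'|grep pos; python3 -c "
from h import *
s=readout.get_state();im=vision.get_image('wrist');cv2.imwrite('pics/w10.png',im)
print(pr('wrist',[.564,.3115,.129],s),pr('wrist',[.4652,.278,.119],s))
go([.5638,.3116,.070],.078)"
```

```text
position: [0.5647, 0.31, 0.2071]
[319.17263413 246.73028581] [159.63027092 281.0368377 ]
shift mm [  1.6  -0.9 137.2] turn z -0.02 (yaw y now 4.4 deg)
```

View pics/w10.png

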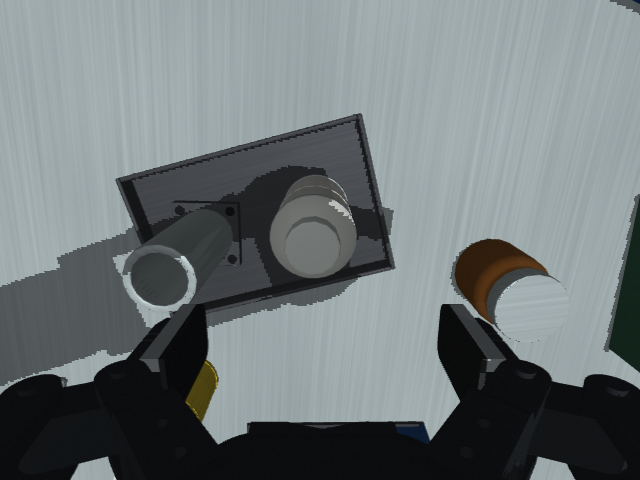

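Can cap at (313,246), 2 mm off in −x; stub at (159,280). Descend and grip.

```bash
python3 -m handwheel '[[[1.5,-2.5,10],[0,0,0],-1],[[0,0,25],[0,0,0],-1],[[0,0,30],[0,0,0],-1],[[0,0,30],[0,0,0],-1],[[0,0,27],[0,0,0],-1],[[0,0,15],[0,0,0],-1],[[0,0,0],[0,0,0],-1],[[0,0,0],[0,0,0],1],[[0,0,0],[0,0,0],1],[[0,0,0],[0,0,0],1],[[0,0,0],[0,0,0],1],[[0,0,0],[0,0,0],1],[[0,0,0],[0,0,0],1]]' 60;  python3 -m handwheel '[[[0,0,-10],[0,0,0],1],[[0,0,-25],[0,0,0],1],[[0,0,-35],[0,0,0],1],[[0,0,-35],[0,0,0],1],[[0,0,-30],[0,0,0],1],[[0,0,-15],[0,0,0],1],[[0,0,0],[0,0,0],1]]'; python3 -c "
from h import *
go([.566,-.052,.22],.078)"
```

```text
clock: 34.83
position: [0.5621, 0.3127, 0.0718]
ee_rot: [0.0, 0.679, 0.734, 0.001]
contact_force: [-2.7, -0.1, 6.0]
width: 0.0547
gripper_force: 62.6
clock: 35.7
position: [0.5627, 0.3125, 0.2208]
ee_rot: [0.0, 0.679, 0.734, 0.001]
contact_force: [0.3, 0.3, -3.2]
width: 0.0548
gripper_force: 64.0
shift mm [-363.7  -24.8    0.6] turn z -0.01 (yaw y now 4.4 deg)
```

```bash
python3 -m handwheel '[[[-14,-1,0],[0,0,0],1],[[-35,-2,0],[0,0,0],1],[[-45,-3,0],[0,0,0],1],[[-45,-3,0],[0,0,0],1],[[-45,-3,0],[0,0,0],1],[[-45,-3,0],[0,0,0],1],[[-45,-3,0],[0,0,0],1],[[-40,-3,0],[0,0,0],1],[[-28,-2,0],[0,0,0],1],[[-15,-1,0],[0,0,0],1],[[-6.5,-0.8,0],[0,0,0],1],[[0,0,0],[0,0,0],1],[[0,0,10],[0,0,0],1],[[0,0,25],[0,0,0],1],[[0,0,35],[0,0,0],1],[[0,0,35],[0,0,0],1],[[0,0,25],[0,0,0],1],[[0,0,10],[0,0,0],1],[[0,0,4],[0,0,0],1],[[0,0,0],[0,0,0],1]]'; python3 -m handwheel '[[[0,0,1],[0,0,0],1],[[0,0,1],[0,0,0],1],[[0,0,0],[0,0,0],1]]'|grep -E 'pos|cont'
```

```text
clock: 38.2
position: [0.5661, -0.0518, 0.0766]
ee_rot: [0.001, 0.679, 0.734, 0.0]
contact_force: [0.3, -0.2, -2.5]
width: 0.0547
gripper_force: 63.9
position: [0.5656, -0.052, 0.0743]
contact_force: [-0.1, -0.1, -3.8]
```

```bash
python3 -m handwheel '[[[0,0,1],[0,0,0],1],[[0,0,0.7],[0,0,0],1],[[0,0,0],[0,0,0],1]]'|grep -E 'pos|cont'; python3 -m handwheel '[[[0,0,0.7],[0,0,0],1],[[0,0,0],[0,0,0],1]]'|grep -E 'pos|cont';  python3 -m handwheel '[[[0,0,0.7],[0,0,0],1],[[0,0,0],[0,0,0],1]]'|grep -E 'pos|cont'
```

```text
position: [0.5654, -0.0519, 0.0722]
contact_force: [0.3, -0.2, -2.7]
position: [0.5656, -0.0519, 0.0719]
contact_force: [-0.3, -0.0, -0.8]
position: [0.5656, -0.052, 0.0718]
contact_force: [-2.5, -0.2, 5.3]
```

Seated. Release, rise, and head for the stub.

```bash
python3 -m handwheel '[[[0,0,0],[0,0,0],-1],[[0,0,0],[0,0,0],-1],[[0,0,0],[0,0,0],-1],[[0,0,0],[0,0,0],-1],[[0,0,-10],[0,0,0],-1],[[0,0,-30],[0,0,0],-1],[[0,0,-40],[0,0,0],-1],[[0,0,-40],[0,0,0],-1],[[0,0,-15],[0,0,0],-1],[[0,0,0],[0,0,0],-1]]'|grep -E 'pos|width'; python3 -c "
from h import *
go([.4635,.278,.207],.078)"
```

```text
position: [0.5659, -0.052, 0.2068]
width: 0.0852
shift mm [336.9 -76.6  -0.5] turn z -0.01 (yaw y now 4.4 deg)
```

```bash
python3 -m handwheel '[[[13,-3,0],[0,0,0],-1],[[32,-7,0],[0,0,0],-1],[[45,-10,0],[0,0,0],-1],[[45,-10,0],[0,0,0],-1],[[45,-10,0],[0,0,0],-1],[[45,-11,0],[0,0,0],-1],[[45,-11,0],[0,0,0],-1],[[35,-8,0],[0,0,0],-1],[[22,-5,0],[0,0,0],-1],[[10,-1.5,0],[0,0,0],-1],[[0,0,0],[0,0,0],-1],[[0,0,0],[0,0,0],-1]]'|grep pos; python3 -c "
from h import *
s=readout.get_state();im=vision.get_image('wrist');cv2.imwrite('pics/w11.png',im)
print(pr('wrist',[.4635,.278,.119],s))
go([.4635,.278,.070],.078)"
```

```text
position: [0.4632, 0.2774, 0.2054]
[320.89731972 243.97457533]
shift mm [  0.8   0.2 135.6] turn z -0.02 (yaw y now 4.4 deg)
```

View pics/w11.png

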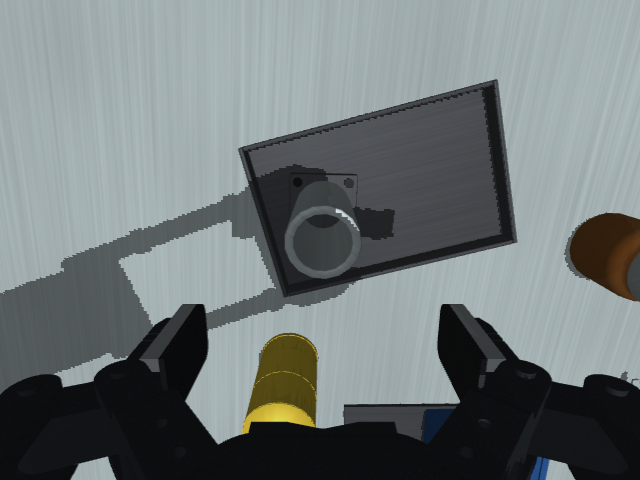

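The stub mouth is at (322,243), so it is centred. Grip and return.

```bash
python3 -m handwheel '[[[0.5,0,10],[0,0,0],-1],[[0,0,25],[0,0,0],-1],[[0,0,30],[0,0,0],-1],[[0,0,30],[0,0,0],-1],[[0,0,25],[0,0,0],-1],[[0,0,15],[0,0,0],-1],[[0,0,0],[0,0,0],-1],[[0,0,0],[0,0,0],1],[[0,0,0],[0,0,0],1],[[0,0,0],[0,0,0],1],[[0,0,0],[0,0,0],1],[[0,0,0],[0,0,0],1],[[0,0,0],[0,0,0],1],[[0,0,0],[0,0,0],1]]' 70;  python3 -m handwheel '[[[0,0,-10],[0,0,0],1],[[0,0,-25],[0,0,0],1],[[0,0,-35],[0,0,0],1],[[0,0,-35],[0,0,0],1],[[0,0,-30],[0,0,0],1],[[0,0,-15],[0,0,0],1],[[0,0,0],[0,0,0],1]]'; python3 -c "
from h import *
go([.560,.0172,.22],.078)"
```

```text
clock: 44.0
position: [0.4636, 0.279, 0.0721]
ee_rot: [0.0, 0.679, 0.734, 0.001]
contact_force: [-1.7, -0.2, 5.7]
width: 0.0458
gripper_force: 72.6
clock: 44.88
position: [0.4634, 0.2787, 0.2214]
ee_rot: [0.0, 0.679, 0.734, 0.001]
contact_force: [-0.4, -0.5, -5.1]
width: 0.0461
gripper_force: 73.0
shift mm [-268.2   76.1    1.3] turn z -0.01 (yaw y now 4.4 deg)
```

```bash
python3 -m handwheel '[[[-12,3,0],[0,0,0],1],[[-30,9,0],[0,0,0],1],[[-42,12,0],[0,0,0],1],[[-45,13,0],[0,0,0],1],[[-45,13,0],[0,0,0],1],[[-40,11,0],[0,0,0],1],[[-30,8,0],[0,0,0],1],[[-16,5,0],[0,0,0],1],[[-7.5,1.7,0],[0,0,0],1],[[0,0,0],[0,0,0],1],[[0,0,10],[0,0,0],1],[[0,0,25],[0,0,0],1],[[0,0,35],[0,0,0],1],[[0,0,35],[0,0,0],1],[[0,0,25],[0,0,0],1],[[0,0,10],[0,0,0],1],[[0,0,4],[0,0,0],1],[[0,0,0],[0,0,0],1]]'; python3 -m handwheel '[[[0,0,1],[0,0,0],1],[[0,0,1],[0,0,0],1],[[0,0,1],[0,0,0],1],[[0,0,0],[0,0,0],1]]'|grep -E 'pos|cont'
```

```text
clock: 47.12
position: [0.5599, 0.018, 0.0776]
ee_rot: [0.001, 0.679, 0.734, 0.0]
contact_force: [-0.1, -0.8, -4.2]
width: 0.0459
gripper_force: 72.8
position: [0.5593, 0.0178, 0.0739]
contact_force: [0.1, 0.0, -4.6]
```

```bash
python3 -m handwheel '[[[0,0,1],[0,0,0],1],[[0,0,0.7],[0,0,0],1],[[0,0,0],[0,0,0],1]]'|grep -E 'pos|cont'; python3 -m handwheel '[[[0,0,0.7],[0,0,0],1],[[0,0,0],[0,0,0],1]]'|grep -E 'pos|cont';  python3 -m handwheel '[[[0,0,0.6],[0,0,0],1],[[0,0,0],[0,0,0],1]]'|grep -E 'pos|cont'
```

```text
position: [0.5593, 0.0178, 0.0722]
contact_force: [0.0, 0.2, -2.8]
position: [0.5593, 0.0178, 0.0722]
contact_force: [-2.7, -0.5, 4.0]
position: [0.5593, 0.0178, 0.0722]
contact_force: [-4.2, -0.3, 7.3]
```

Release, rise back to the first viewing pose and compare with the first wrist picture.

```bash
python3 -m handwheel '[[[0,0,-0.3],[0,0,0],1],[[0,0,0],[0,0,0],-1],[[0,0,0],[0,0,0],-1],[[0,0,0],[0,0,0],-1],[[0,0,0],[0,0,0],-1],[[0,0,-10],[0,0,0],-1],[[0,0,-30],[0,0,0],-1],[[0,0,-40],[0,0,0],-1],[[0,0,-40],[0,0,0],-1],[[-15,4,-35],[0,0,0],-1],[[-22,4,-22],[0,0,0],-1],[[0,0,0],[0,0,0],-1],[[0,0,0],[0,0,0],-1],[[0,0,0],[0,0,0],-1]]'; python3 -c "
from h import *
s=readout.get_state();im=vision.get_image('wrist');cv2.imwrite('pics/w12.png',im)
print(pr('wrist',[.5648,-.0509,.129],s),pr('wrist',[.5587,.0178,.119],s))"
```

```text
clock: 50.25
position: [0.5691, -0.0176, 0.2469]
ee_rot: [-0.001, 0.679, 0.734, -0.001]
contact_force: [0.3, 0.4, 0.5]
width: 0.0853
gripper_force: 0.0
[311.1555405 276.172446 ] [309.70909637 177.14530006]
```

View pics/w12.png

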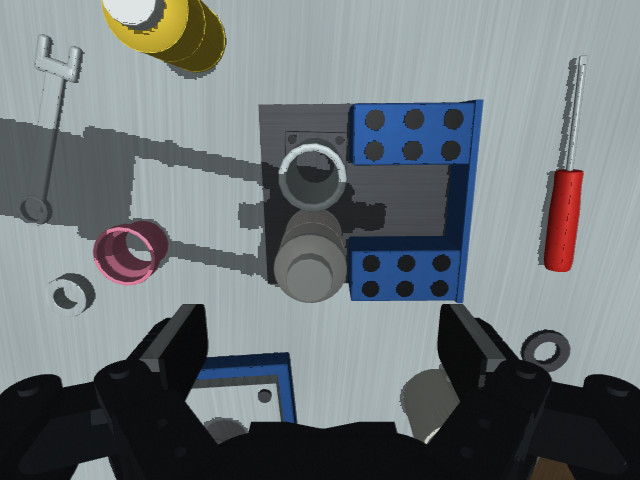

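Stub mouth at (312,177) against (310,177) for the start position; can cap at (310,276) against (311,276). Both stand upright within 2 mm.

```bash
python3 -c "
from rig import manip
print(manip.sign_off())"
```

```text
the job is handed in; nothing more can be done
None
```

The job is handed in at about 50 s of the 131 s allowed: the bell-mouth stands released on the port about 1 mm off centre, and the can and stub are back upright within about 2 mm of where they started; the jar and mug were not touched, and the judge's verdict was not shown.

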